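# Load the bottle caps into the steriliser and seal it

### The job

Load every grey screw cap lying on the counter into the tipping skip and, with all of them in, swing the skip right over to dump them into the steel tub, then ease the empty skip back upright without letting it drop or slam. Then lay the aluminium cover plate in the tub's mouth, press it fully down so that it sits level on its rests, and swing the clamp fully down over it. Leave the other things on the counter standing where they are.

Things in the scene. Friction and masses are not known exactly. Their poses are not given: they have to be found in the camera images.
- skip_in (a point): Centre of the inner floor of the steel tipping skip, an open box 112 mm wide (x), floor 92 mm long (y), walls 55 mm high, the y walls leaning out (mouth 130 mm). Turns with the skip. Upright: z up, y towards the tub, -x towards the robot, floor 135 mm above the counter.
- skip (a joint): Tilt of the skip, rad: 0 upright on its rest, 2.15 fully tipped, mouth down over the tub. Over-centre: empty, it drops back to 0 if let go below about 1.2 and topples on to 2.15 by itself beyond that. About 4 N at the handle moves it. To bring it back, carry the handle back along its arc.
- skip_hinge (a point): Point on the skip's hinge axis, fixed on the station, 130 mm above the counter; the axis is this frame's x. Station frame: y from skip to tub, z up, -x towards the robot. Growing tilt carries the skip's top towards +y.
- skip_grip (a point): Grip point on the skip's black handle rod, 14 mm thick, sticking out level along -x on the robot's side, 50 mm out from the skip's end wall, with 34 mm of rod beyond it. Upright, it is 70 mm towards -y and 84 mm above the hinge axis (radius 109 mm). Can be pinched from above, fingers closing along the station's y; the rod may turn in the grip.
- tub_mouth (a point): Centre of the steel tub's mouth at rim height, 85 mm above the counter; station frame. Mouth 120 (x) by 140 mm (y) inside, walls 4 mm, floor 75 mm below the rim. An 18 mm post in each corner carries a rubber pad, its top 5 mm below the rim; each pad yields downwards at 4.5 N (18 N for four), stays where pushed, and ends 12 mm below the rim, where the plate rests on the posts.
- plate_rib (a point): Middle of the grip rib of the aluminium cover plate (110 x by 130 y by 6 mm, 0.25 kg). Rib central, 14 mm thick (x), 50 long (y), 30 high; this point is 21 mm above the plate's underside, 15 mm below the rib's top. The plate fits the tub's mouth with 5 mm to spare all round, either way round. On the unpressed pads this point is 16 mm above the tub's rim, fully pressed 9 mm.
- clamp (a joint): Angle of the hold-down clamp arm, rad: 0 closed, level over the plate's edge; grows as it opens up and over, to 2.5. A stiff hinge: it stays where it is left, about 3 N at the rod moves it. It cannot close fully over a plate that has not been pressed down.
- clamp_hinge (a point): Point on the clamp's hinge axis, fixed on the station beyond the tub's +y side; axis along x, frame as the station's, 112 mm above the counter.
- clamp_grip (a point): Grip point on the clamp's black round handle rod, 12 mm thick, which sticks out level along -x, 67 mm long; this point is 34 mm out from the arm's side. From the hinge point it is 45 mm towards -x and, closed, 50 mm towards -y and level with the hinge; opening lifts it up and over towards +y (radius 50 mm). Can be pinched from above, fingers closing along the station's y.
- cap1_center (a point): Centre of a grey plastic screw cap, a closed disc 42 mm across and 18 mm high (30 g), lying flat on the counter at first. Some of the five may be absent.
- cap2_center (a point): Centre of a grey plastic screw cap, a closed disc 42 mm across and 18 mm high (30 g), lying flat on the counter at first. Some of the five may be absent.
- cap3_center (a point): Centre of a grey plastic screw cap, a closed disc 42 mm across and 18 mm high (30 g), lying flat on the counter at first. Some of the five may be absent.
- cap4_center (a point): Centre of a grey plastic screw cap, a closed disc 42 mm across and 18 mm high (30 g), lying flat on the counter at first. Some of the five may be absent.
- cap5_center (a point): Centre of a grey plastic screw cap, a closed disc 42 mm across and 18 mm high (30 g), lying flat on the counter at first. Some of the five may be absent.
- canister: Bystander: red plastic canister with a white twist cap, 86 mm across, 138 mm tall; origin at its underside.
- bottle: Bystander: clear glass bottle, 64 mm across, 170 mm tall; origin at its underside.
- teat: Bystander: yellow silicone teat standing on its flange, 40 mm across, 52 mm tall; origin at its underside.
- cup: Bystander: small steel measuring cup, 60 mm across, 50 mm tall; origin at its underside.
- timer: Bystander: white kitchen timer, 60 x 60 x 38 mm; origin at its underside.
- brush: Bystander: white cleaning brush lying on the counter, about 200 mm long along its own x.
- jar: Bystander: small glass jar with metal lid, 60 mm across, 75 mm tall; origin at its underside.
- plate: The same cover plate, by the centre of its underside: origin at the centre of its underside, axes as plate_rib.
Things that resemble listed ones, but are neither listed nor needed, are in the scene too. Leave any orange look-alike of the part that bears cap5_center alone.

How it is judged (in metres and radians):
On the way, in this order (a step that is already met when the one before it is completed fails the run):
1. all caps present are in the upright skip (x of cap1_center in the frame of skip_in between -0.06 and 0.06 m and y of cap1_center in the frame of skip_in between -0.06 and 0.085 m and z of cap1_center in the frame of skip_in between 0 and 0.075 m and x of cap2_center in the frame of skip_in between -0.06 and 0.06 m and y of cap2_center in the frame of skip_in between -0.06 and 0.085 m and z of cap2_center in the frame of skip_in between 0 and 0.075 m and x of cap3_center in the frame of skip_in between -0.06 and 0.06 m and y of cap3_center in the frame of skip_in between -0.06 and 0.085 m and z of cap3_center in the frame of skip_in between 0 and 0.075 m and x of cap4_center in the frame of skip_in between -0.06 and 0.06 m and y of cap4_center in the frame of skip_in between -0.06 and 0.085 m and z of cap4_center in the frame of skip_in between 0 and 0.075 m and x of cap5_center in the frame of skip_in between -0.06 and 0.06 m and y of cap5_center in the frame of skip_in between -0.06 and 0.085 m and z of cap5_center in the frame of skip_in between 0 and 0.075 m and value of joint skip below 0.15 rad), for 0.2 s.
2. the skip has been swung over and all caps are in the tub (x of cap1_center in the frame of tub_mouth between -0.062 and 0.062 m and y of cap1_center in the frame of tub_mouth between -0.072 and 0.072 m and z of cap1_center in the frame of tub_mouth between -0.09 and -0.005 m and x of cap2_center in the frame of tub_mouth between -0.062 and 0.062 m and y of cap2_center in the frame of tub_mouth between -0.072 and 0.072 m and z of cap2_center in the frame of tub_mouth between -0.09 and -0.005 m and x of cap3_center in the frame of tub_mouth between -0.062 and 0.062 m and y of cap3_center in the frame of tub_mouth between -0.072 and 0.072 m and z of cap3_center in the frame of tub_mouth between -0.09 and -0.005 m and x of cap4_center in the frame of tub_mouth between -0.062 and 0.062 m and y of cap4_center in the frame of tub_mouth between -0.072 and 0.072 m and z of cap4_center in the frame of tub_mouth between -0.09 and -0.005 m and x of cap5_center in the frame of tub_mouth between -0.062 and 0.062 m and y of cap5_center in the frame of tub_mouth between -0.072 and 0.072 m and z of cap5_center in the frame of tub_mouth between -0.09 and -0.005 m and value of joint skip above 1.6 rad), for 0.2 s.
3. the skip is back upright, the caps in the tub (x of cap1_center in the frame of tub_mouth between -0.062 and 0.062 m and y of cap1_center in the frame of tub_mouth between -0.072 and 0.072 m and z of cap1_center in the frame of tub_mouth between -0.09 and -0.005 m and x of cap2_center in the frame of tub_mouth between -0.062 and 0.062 m and y of cap2_center in the frame of tub_mouth between -0.072 and 0.072 m and z of cap2_center in the frame of tub_mouth between -0.09 and -0.005 m and x of cap3_center in the frame of tub_mouth between -0.062 and 0.062 m and y of cap3_center in the frame of tub_mouth between -0.072 and 0.072 m and z of cap3_center in the frame of tub_mouth between -0.09 and -0.005 m and x of cap4_center in the frame of tub_mouth between -0.062 and 0.062 m and y of cap4_center in the frame of tub_mouth between -0.072 and 0.072 m and z of cap4_center in the frame of tub_mouth between -0.09 and -0.005 m and x of cap5_center in the frame of tub_mouth between -0.062 and 0.062 m and y of cap5_center in the frame of tub_mouth between -0.072 and 0.072 m and z of cap5_center in the frame of tub_mouth between -0.09 and -0.005 m and value of joint skip below 0.08 rad), for 0.2 s.
4. the cover plate is pressed down level in the tub's mouth, the clamp not yet closed over it (x of cap1_center in the frame of tub_mouth between -0.062 and 0.062 m and y of cap1_center in the frame of tub_mouth between -0.072 and 0.072 m and z of cap1_center in the frame of tub_mouth between -0.09 and -0.005 m and x of cap2_center in the frame of tub_mouth between -0.062 and 0.062 m and y of cap2_center in the frame of tub_mouth between -0.072 and 0.072 m and z of cap2_center in the frame of tub_mouth between -0.09 and -0.005 m and x of cap3_center in the frame of tub_mouth between -0.062 and 0.062 m and y of cap3_center in the frame of tub_mouth between -0.072 and 0.072 m and z of cap3_center in the frame of tub_mouth between -0.09 and -0.005 m and x of cap4_center in the frame of tub_mouth between -0.062 and 0.062 m and y of cap4_center in the frame of tub_mouth between -0.072 and 0.072 m and z of cap4_center in the frame of tub_mouth between -0.09 and -0.005 m and x of cap5_center in the frame of tub_mouth between -0.062 and 0.062 m and y of cap5_center in the frame of tub_mouth between -0.072 and 0.072 m and z of cap5_center in the frame of tub_mouth between -0.09 and -0.005 m and z of plate_rib in the frame of tub_mouth between 0.004 and 0.0115 m and horizontal distance between plate_rib and tub_mouth below 0.012 m and angle between plate_rib's own z axis and vertical below 0.035 rad and value of joint clamp above 0.3 rad), for 0.2 s.
5. the clamp is closed over the plate (z of plate_rib in the frame of tub_mouth between 0.004 and 0.0115 m and horizontal distance between plate_rib and tub_mouth below 0.012 m and angle between plate_rib's own z axis and vertical below 0.035 rad and value of joint clamp below 0.07 rad), for 0.2 s.
At the end, for the whole second after the job is handed in: Every cap present lies in the tub below its rim; the skip is upright (tilt under 0.08 rad); the plate is in the tub's mouth within 12 mm of its middle, pressed to within 2.5 mm of fully down and tilted less than 2 degrees; the clamp is closed (under 0.07 rad); all at rest (all of step 3 and all of step 5 and linear speed of plate below 0.02 m/s); the robot touches nothing.
It fails at once if the skip is let drop or slammed back (faster than 3 rad/s towards upright) (velocity of joint skip below -3 rad/s).
It fails at once if a bystander is shoved more than 5 cm (distance of any of canister, bottle, teat, cup, timer, brush, jar from where it was at the start of the episode above 0.05 m).
It fails at once if a standing bystander is knocked over (angle between any of canister, bottle, teat, cup, timer, jar's own z axis and vertical above 0.6 rad).
Of cap1, cap2, cap3, cap4, cap5 only 2 to 4 are there at a start; the rules pass over those that are not, and their reading is None.
At some moment in a run one of cap1, cap2, cap3, cap4, cap5, plate may be knocked a few centimetres aside while the robot is not near it.
It also fails if it takes over 210 s, if anything falls off the work surface, if the arm or the gripper's body presses on something with over 40 N, if the wrist force passes 120 N, or if a joint passes its speed limit or range.

### The arm

A 6-joint arm with a two-finger parallel gripper is mounted at the origin on the work surface. World frame = base frame: x ahead of the robot, y to its left, z up, the work surface at z = 0. Lengths are in m, angles in degrees, forces in N, time in s.
With the tool pointing down it reaches from about 0.35 to 1 m from the base axis. Payload 7.1 kg.
Tool frame: the origin (TCP) lies midway between the tips of the shut fingers; the grasp point (between the pads) lies 19 mm behind it; z points along the fingers, y is the line along which they close (so a half turn about z gives the same grasp; the last joint's range is limited). The gripper opens to 85 mm and grips with 20 to 120 N. Pads are 22 mm wide; open, the fingers measure 114 mm over their backs; the gripper's body (76 mm by 85 mm) begins 54 mm behind the grasp point. The pads swing forward as they close: fully open they stand 13 mm farther back than shut.
Start: joints at [-67.208, 24.242, 93.386, -0, 62.372, -1.089], TCP at [0.253, -0.571, 0.231] pointing down, gripper open.
Joint ranges: [-172.04, 172.04], [-51.8, 120.97], [4.93, 147.93], [-75.15, 255.16], [6.16, 154.13], [-145.62, 145.62]. Speed limits (degrees/s): [136.94, 136.94, 172.46, 180, 180, 180].

### API

Orientations are given as a 3x3 rotation matrix whose columns are the frame's x, y, z axes.
In Python, from plant import ctrl, eyes, workorder, spotter gives the robot as it stands.
- The arm moves only by the shell command python3 -m jog 'ROWS' [FORCE]. ROWS is a JSON object of lists of equal length, an entry for each row: "dp": the shift along the world's x, y, z in cm, a list of three; "delta_rot": the turn, a rotation vector about the world's x, y, z in rad, a list of three; "hand": the finger opening in cm, from 0 to 8.54. In form: {"dp": [[tx, ty, tz], ...], "delta_rot": [[wx, wy, wz], ...], "hand": [hand, ...]}. A call has 1 to 12 rows; each row is the pose to reach, as a shift and turn from the pose commanded when the call began; what a row does not reach only later rows make up. A row lasts 1/10 s, in which the tool goes at most 50 mm and 8.59 degrees, less where a joint would pass 70% of its speed; a pose out of reach is approached as far as the arm can. A call with a gripper value outside its range is refused whole. The fingers move at their own pace and stop on an object; FORCE is the grip in N (left out, the last holds). Time passes only in rows, so rows that repeat a pose let the fingers close. It gives the time, the measured TCP pose, the force, the opening and the grip force at its end, in the units of the state.
- ctrl.read_state(): the state, without advancing time (a new reading comes with each control period).
- eyes.camera(name): name is "scene" or "side" or "wrist"; returns a dict with "image" (384x512x3 uint8, red, green, blue), "camera_matrix" (3x3 intrinsics, pixels), "xyz" and "orientation" of the camera in the world. Camera axes: x right, y up, looking along -z (the intrinsics and any distortion apply to the point x, -y, -z); pixel columns grow to the right and rows downward; lengths in m; the calibration is good to about 2 mm. The wrist camera is an equidistant fisheye: a pixel r from the principal point sees the ray r / f radians off the axis. A picture is of the moment at which its call begins. There is no depth.
- workorder.finish_job(): hands the job in; it is judged then, once.
Trained networks look in the newest picture that a camera, given by its name, has taken for a name from the list of things; names that differ only in an ending like _2 or _b are one class to them, and where a whole thing is asked for, a point or a joint stands for the part that bears it (a point fixed in the world has none). Each returns a list of dicts, best first, with "score" (0 to 1); they miss things now and then, are a little off and sometimes report something else, mostly with a low value. They report only what shows in the picture. A call takes as long as a camera call. They do not tell look-alikes from the thing itself.
- spotter.search_frame(camera, query): "location" ([x, y, z] in m, in world coordinates, good to about 4 mm: the middle of the surface that is visible of it).
- spotter.trace(camera, query): "pixels" (384x512 bool, what is visible of it).
The state is a dict: "time_s": time; "qpos": joint angles; "joint_velocities": joint speeds; "joint_torque": joint torques, N m; "ee_pos": TCP position; "tool_rot": TCP orientation; "wrist_force": force on the tool from outside, world axes, zero at the start; "wrist_torque": the same for the moment, N m; "finger_gap": finger opening in m; "finger_force": force on a finger pad.
Only numpy, scipy, OpenCV 4.12 (cv2) and the standard library are available. Lean on these libraries where they do the work, as an engineer would, in place of code of your own. Each camera call takes 0.05 s, during which the arm holds its last target. There are 200 camera calls.

## Working session

There is one attempt and no reset: what is moved stays moved. The work goes in short steps, Python scripts to look and compute and a shell command to move; the robot and the scene stay as the last step left them, time stands still between calls to the robot, and variables do not carry over. Pictures are saved under pics/ and viewed, at most 14 in all, crops included, and the job is handed in when it is done.

```bash
ls; mkdir -p pics
cat > h.py <<'E'
import numpy as np, cv2
from plant import ctrl, eyes, workorder, spotter
def snap(c, fn=None):
    d=eyes.camera(c)
    if fn: cv2.imwrite('pics/'+fn, d['image'][:,:,::-1])
    return d
def find(c, qs, n=4):
    for q in qs:
        print(c,q,[(np.round(r['location'],3).tolist(),round(r['score'],2)) for r in spotter.search_frame(c,q)[:n]])
def proj(d,p):
    K=np.array(d['camera_matrix']);R=np.array(d['orientation']);v=R.T@(np.array(p)-d['xyz'])
    v=np.array([v[0],-v[1],-v[2]]); return (K@(v/v[2]))[:2]
def ray(d,u,v,z,fish=False):
    K=np.array(d['camera_matrix']);R=np.array(d['orientation'])
    a=np.array([(u-K[0,2])/K[0,0],(v-K[1,2])/K[1,1]])
    if fish:
        r=np.linalg.norm(a); r=max(r,1e-9); w=np.array([*(a/r*np.sin(r)),np.cos(r)])
    else: w=np.array([*a,1.])
    w=R@np.array([w[0],-w[1],-w[2]]); o=np.array(d['xyz'])
    return o+w*(z-o[2])/w[2]
def cen(m):
    ys,xs=np.nonzero(m); return xs.mean(),ys.mean()
E
python3 - <<'E'
from h import *
a=snap('scene','s1.png'); 
for c in ['scene','side']:
    d=a if c=='scene' else snap('side','d1.png')
    print(c,np.round(d['xyz'],3),np.round(d['camera_matrix'],1).tolist())
    find(c,['cap1_center','skip_in','skip_grip','tub_mouth','plate_rib','plate','clamp_grip','clamp','skip','canister','bottle','teat','cup','timer','brush','jar'],6)
s=ctrl.read_state();print(s['time_s'],s['tool_rot'],s['finger_gap'])
E
```

```text
pics
scene [ 1.298 -0.834  1.096] [[436.2, 0.0, 258.4], [0.0, 436.2, 192.8], [0.0, 0.0, 1.0]]
scene cap1_center [([0.602, -0.17, 0.01], 0.45)]
scene skip_in [([0.571, 0.081, 0.167], 0.67)]
scene skip_grip [([0.572, 0.079, 0.166], 0.61)]
scene tub_mouth [([0.589, 0.114, 0.083], 0.85), ([0.532, -0.511, 0.019], 0.71)]
scene plate_rib [([0.601, -0.172, 0.008], 0.84)]
scene plate [([0.601, -0.17, 0.007], 0.88), ([0.804, -0.19, 0.098], 0.18)]
scene clamp_grip [([0.55, 0.323, 0.141], 0.45), ([0.598, -0.169, 0.01], 0.24)]
scene clamp [([0.588, 0.115, 0.081], 0.74), ([0.55, 0.326, 0.143], 0.68), ([0.567, 0.079, 0.162], 0.56)]
scene skip [([0.569, 0.079, 0.161], 0.69)]
scene canister [([0.727, -0.338, 0.027], 0.73), ([0.788, -0.053, 0.101], 0.63)]
scene bottle [([0.799, -0.194, 0.099], 0.58)]
scene teat [([0.386, -0.365, 0.022], 0.67)]
scene cup [([0.383, -0.012, 0.036], 0.58)]
scene timer [([0.73, -0.337, 0.03], 0.73), ([0.601, -0.176, 0.007], 0.71), ([0.68, -0.473, 0.065], 0.55)]
scene brush [([0.534, -0.513, 0.021], 0.88)]
scene jar [([0.621, -0.377, 0.02], 0.67), ([0.679, -0.472, 0.063], 0
[... 570 characters left out ...]
lamp_grip [([0.54, 0.334, 0.158], 0.77)]
side clamp [([0.541, 0.332, 0.156], 0.52)]
side skip [([0.579, 0.063, 0.153], 0.74)]
side canister [([0.759, -0.004, 0.109], 0.67)]
side bottle [([0.774, -0.163, 0.088], 0.77), ([0.579, 0.062, 0.155], 0.27)]
side teat [([0.373, -0.357, 0.022], 0.66)]
side cup [([0.384, -0.02, 0.031], 0.63)]
side timer [([0.709, -0.313, 0.028], 0.48), ([0.577, 0.063, 0.16], 0.17)]
side brush [([0.524, -0.502, 0.019], 0.78), ([0.579, 0.064, 0.156], 0.19)]
side jar [([0.656, -0.444, 0.05], 0.77)]
1.7 [[ 9.14375995e-01  4.04866076e-01 -3.36949531e-05]
 [ 4.04866077e-01 -9.14375993e-01  6.03771442e-05]
 [-6.36519876e-06 -6.88493547e-05 -9.99999998e-01]] 0.08539624873909403
```

View pics/s1.png

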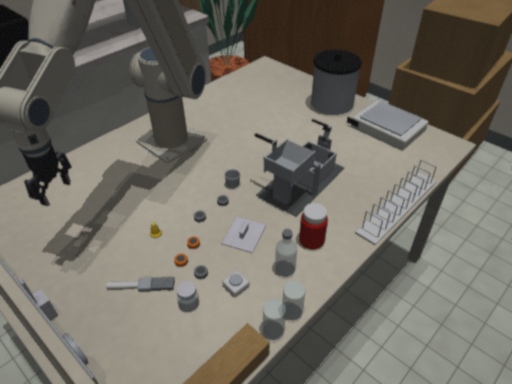

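View pics/d1.png

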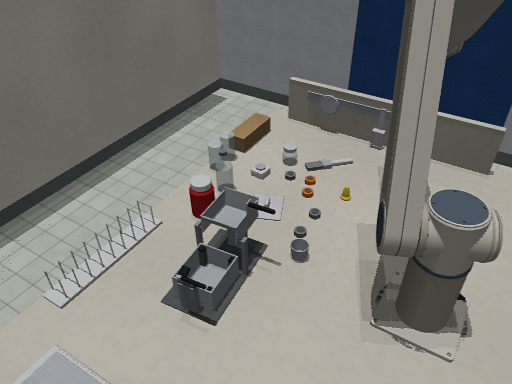

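Scene view: grey caps at (223,200), (200,215) and (201,271). Possible confusions are the orange rings at (193,242) and (181,260), the steel cup at (232,178), and the jar at (187,292). Side view shows the same three caps at (300,231), (315,213) and (290,175). I'll check this in a close crop.

Run:
```python
from h import *
a=snap('scene'); b=snap('side')
A=a['image'][100:300,130:350,::-1];B=b['image'][140:330,150:350,::-1]
o=np.zeros((600,800,3),np.uint8)
A=cv2.resize(A,None,fx=2,fy=2,interpolation=3);B=cv2.resize(B,None,fx=1.75,fy=1.75,interpolation=3)
o[:A.shape[0],:A.shape[1]]=A; o[:B.shape[0],445:445+B.shape[1]]=B
cv2.imwrite('pics/c1.png',o)
def tri(p,q):
    # least squares intersect
    M=[];r=[]
    S=np.zeros((3,3));t=np.zeros(3)
    for d,(u,v) in((a,p),(b,q)):
        x=np.array(d['xyz']);w=ray(d,u,v,0)-x;w/=np.linalg.norm(w);P=np.eye(3)-np.outer(w,w);S+=P;t+=P@x
    return np.linalg.solve(S,t)
for p,q in (((223,200),(300,231)),((200,215),(315,213)),((201,271),(290,175))):
    print(ray(a,*p,.012)[:2].round(3),ray(b,*q,.012)[:2].round(3))
```

```text
[ 0.431 -0.106] [ 0.429 -0.106]
[ 0.428 -0.212] [ 0.426 -0.214]
[ 0.61  -0.367] [ 0.608 -0.366]
```

View pics/c1.png

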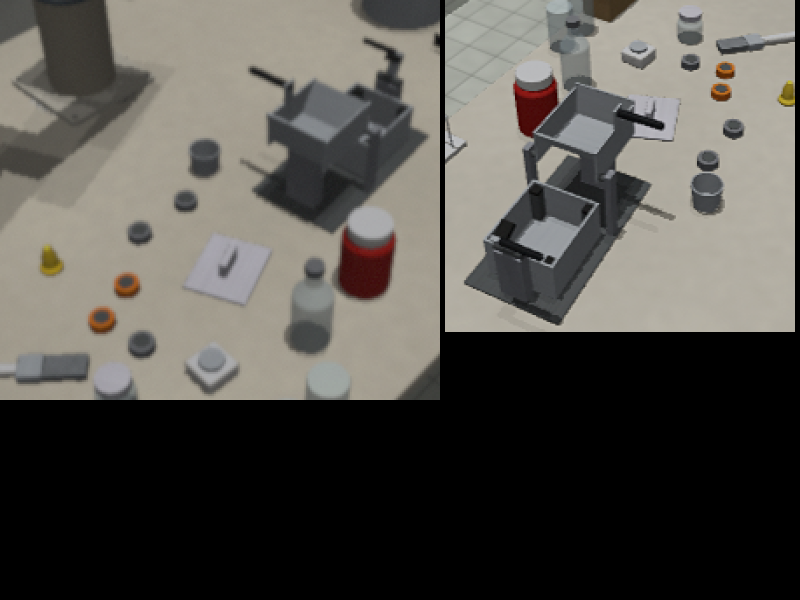

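Crop: exactly three grey caps, at crop (186,200), (139,232) and (141,343). The two orange ones with grey centres are look-alikes to leave alone. Next, the station geometry.

Run:
```python
from h import *
a=snap('scene'); b=snap('side')
A=a['image'][110:215,245:345,::-1];B=b['image'][180:320,160:300,::-1]
o=np.zeros((560,800,3),np.uint8)
A=cv2.resize(A,None,fx=4,fy=4,interpolation=2);B=cv2.resize(B,None,fx=2.8,fy=2.8,interpolation=2)
o[:A.shape[0],:A.shape[1]]=A; o[:B.shape[0],402:402+B.shape[1]]=B[:,:398]
cv2.imwrite('pics/c2.png',o)
```

```text
(no output)
```

View pics/c2.png

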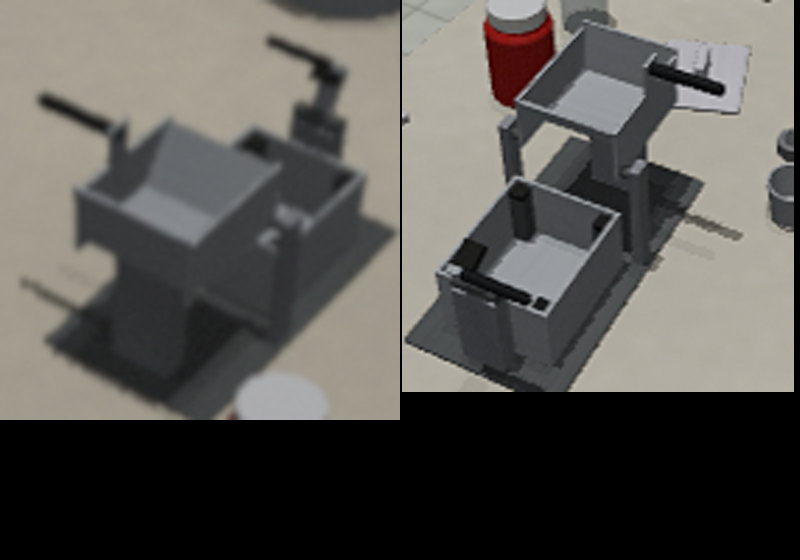

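Run:
```python
from h import *
a=snap('scene'); b=snap('side')
sa=lambda x,y:(245+x/4,110+y/4); sb=lambda x,y:(160+(x-402)/2.8,180+y/2.8)
def tri(p,q):
    S=np.zeros((3,3));t=np.zeros(3)
    for d,(u,v) in((a,p),(b,q)):
        x=np.array(d['xyz']);w=ray(d,u,v,0)-x;w/=np.linalg.norm(w);P=np.eye(3)-np.outer(w,w);S+=P;t+=P@x
    return np.linalg.solve(S,t).round(3)
print('skiprod',tri(sa(43,100),sb(719,88)),tri(sa(108,127),sb(655,71)))
print('cl',tri(sa(270,41),sb(527,299)),tri(sa(328,68),sb(465,275)))
print('mouth scene',[ray(a,*sa(*p),.19)[:2].round(3).tolist() for p in((170,124),(278,165),(193,240),(78,190))])
print('mouth side',[ray(b,*sb(*p),.19)[:2].round(3).tolist() for p in((590,24),(675,55),(610,138),(518,100))])
print('tub side',[ray(b,*sb(*p),.085)[:2].round(3).tolist() for p in((514,180),(620,214),(546,308),(438,270))])
print('tub scene',[ray(a,*sa(*p),.085)[:2].round(3).tolist() for p in((248,133),(362,177))])
w=snap('wrist');print(w['camera_matrix'],w['xyz'],w['orientation'])
```

```text
skiprod [0.44  0.057 0.214] [0.508 0.067 0.214]
cl [0.476 0.333 0.156] [0.542 0.339 0.153]
mouth scene [[0.522, 0.131], [0.627, 0.149], [0.638, 0.024], [0.526, 0.009]]
mouth side [[0.629, 0.013], [0.521, 0.01], [0.507, 0.152], [0.619, 0.154]]
tub side [[0.625, 0.169], [0.501, 0.151], [0.493, 0.289], [0.612, 0.307]]
tub scene [[0.497, 0.283], [0.618, 0.302]]
[[297.31863964   0.         256.29248087]
 [  0.         297.31863964 195.02248825]
 [  0.           0.           1.        ]] [ 0.32904018 -0.53759296  0.37449638] [[ 4.04605928e-01  8.66720753e-01  2.91700496e-01]
 [-9.14491126e-01  3.83523706e-01  1.28901308e-01]
 [-1.52616716e-04 -3.18911748e-01  9.47784402e-01]]
```

```bash
python3 -m jog '{"dp":[[5,3,0],[9,5,0],[13,8,0],[17,10,0],[21,12,0],[25,14,0],[29,17,0],[33,19,0],[35.6,20.4,-3],[35.6,20.4,-6],[35.6,20.4,-6],[35.6,20.4,-6]],"delta_rot":[[0,0,-0.1],[0,0,-0.2],[0,0,-0.295],[0,0,-0.295],[0,0,-0.295],[0,0,-0.295],[0,0,-0.295],[0,0,-0.295],[0,0,-0.295],[0,0,-0.295],[0,0,-0.295],[0,0,-0.295]],"hand":[7,7,7,7,7,7,7,7,7,7,7,7]}' 40
cat >> h.py <<'E'
def cap(fn=None,z=.012):
    d=snap('wrist',fn)
    print('tcp',np.round(ctrl.read_state()['ee_pos'],4))
    for r in spotter.trace('wrist','cap1_center'):
        m=r['pixels'];u,v=cen(m);c=d['image'][m].mean(0)
        print('cap',round(r['score'],2),round(u),round(v),m.sum(),ray(d,u,v,z,True).round(4),'rgb',c.round())
E
python3 - <<'E'
from h import *
cap('w1.png'); find('wrist',['cap1_center','jar','timer','plate_rib','teat'])
E
```

```text
time_s: 3.25
ee_pos: [0.6086, -0.3675, 0.1711]
tool_rot: [[0.993, 0.121, -0.001], [0.121, -0.993, 0.001], [-0.001, -0.001, -1.0]]
wrist_force: [1.6, -1.4, 0.8]
finger_gap: 0.0698
finger_force: 0.0
tcp [ 0.6091 -0.3682  0.1725]
cap 0.62 3 208 266 [ 0.5238 -0.0019  0.012 ] rgb [37. 39. 40.]
wrist cap1_center []
wrist jar [([0.665, -0.453, 0.076], 0.94), ([0.765, -0.198, 0.068], 0.41)]
wrist timer [([0.72, -0.335, 0.03], 0.62), ([0.545, -0.49, 0.018], 0.45)]
wrist plate_rib [([0.599, -0.177, 0.005], 0.66)]
wrist teat [([0.389, -0.367, 0.004], 0.75)]
```

View pics/w1.png

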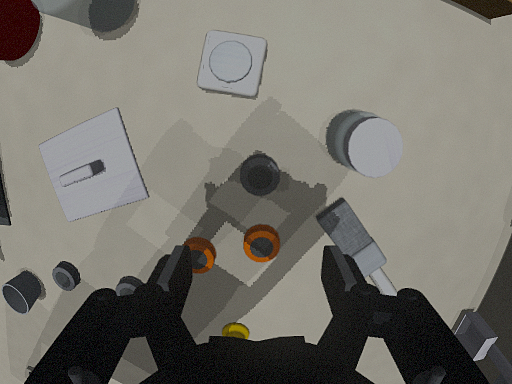

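Wrist view: the grey cap is at (260,174), clear of the orange rings at (262,243) and (201,255). The other grey caps are at (127,287) and (66,275), and the cup is at (22,293).

```bash
cat >> h.py <<'E'
def grey(u0,v0,d,z=.014,w=40):
    """dark blob nearest (u0,v0) in wrist image"""
    im=d['image'].astype(int); x0=max(u0-w,0);y0=max(v0-w,0)
    s=im[y0:v0+w,x0:u0+w]; m=((s.max(2)<75)&(s.max(2)-s.min(2)<25)).astype(np.uint8)
    m=cv2.morphologyEx(m,cv2.MORPH_OPEN,np.ones((3,3)))
    n,l,st,c=cv2.connectedComponentsWithStats(m)
    for i in range(1,n):
        if st[i,4]>100:
            u,v=c[i]+[x0,y0]; print('blob',st[i].tolist(),u.round(),v.round(),ray(d,u,v,z,True).round(4))
E
python3 - <<'E'
from h import *
d=snap('wrist'); grey(260,174,d); print(ray(d,260,174,.014,True)); 
for p in((262,243),(201,255),(127,287),(66,275)): print(ray(d,*p,.014,True).round(3))
E
```

```text
blob [19, 21, 40, 42, 1283] 258.0 176.0 [ 0.6124 -0.3687  0.014 ]
[ 0.61452504 -0.37103499  0.014     ]
[ 0.534 -0.383  0.014]
[ 0.509 -0.314  0.014]
[ 0.441 -0.214  0.014]
[ 0.438 -0.113  0.014]
```

```bash
python3 -m jog '{"dp":[[0.2,0,-5],[0.2,0,-10],[0.2,0,-14],[0.2,0,-16.9],[0.2,0,-16.9],[0.2,0,-16.9],[0.2,0,-16.9],[0.2,0,-16.9],[0.2,0,-16.9],[0.2,0,-16.9]],"delta_rot":[[0,0,0],[0,0,0],[0,0,0],[0,0,0],[0,0,0],[0,0,0],[0,0,0],[0,0,0],[0,0,0],[0,0,0]],"hand":[7,7,7,7,7,3.5,3.5,3.5,3.5,3.5]}' 40
```

```text
time_s: 4.65
ee_pos: [0.6126, -0.3685, 0.0051]
tool_rot: [[0.993, 0.121, 0.004], [0.121, -0.993, -0.002], [0.003, 0.003, -1.0]]
wrist_force: [-0.8, 0.0, 7.5]
finger_gap: 0.0399
finger_force: 40.9
```

```bash
python3 -m jog '{"dp":[[0,0,5],[0,0,10],[0,0,15],[0,1,20],[0,5,24],[0,10,26],[0,15,26],[0,20,26],[0,25,26],[-0.5,30,26],[-0.8,35,26],[-0.8,39,26]],"delta_rot":[[0,0,0],[0,0,0],[0,0,0],[0,0,0],[0,0,0],[0,0,0],[0,0,0],[0,0,0],[0,0,0],[0,0,0],[0,0,0],[0,0,0]],"hand":[3.5,3.5,3.5,3.5,3.5,3.5,3.5,3.5,3.5,3.5,3.5,3.5]}' && python3 -m jog '{"dp":[[0,3,0],[0,6,0],[0,6,0],[0,6,0]],"delta_rot":[[0,0,0],[0,0,0],[0,0,0],[0,0,0]],"hand":[3.5,3.5,3.5,3.5]}'
python3 - <<'E'
from h import *
d=snap('wrist','w2.png'); find('wrist',['skip_in','skip_grip','tub_mouth','clamp_grip'])
E
```

```text
time_s: 5.85
ee_pos: [0.6024, 0.0243, 0.2635]
tool_rot: [[0.993, 0.121, 0.002], [0.121, -0.993, 0.0], [0.002, 0.0, -1.0]]
wrist_force: [0.0, 0.6, -0.2]
finger_gap: 0.0405
finger_force: 40.6
time_s: 6.25
ee_pos: [0.6029, 0.0828, 0.2631]
tool_rot: [[0.992, 0.123, 0.001], [0.123, -0.992, -0.0], [0.001, 0.0, -1.0]]
wrist_force: [0.1, 0.3, -0.4]
finger_gap: 0.0402
finger_force: 40.6
wrist skip_in [([0.597, 0.073, 0.158], 0.93)]
wrist skip_grip [([0.718, -0.307, 0.029], 0.62), ([0.598, 0.075, 0.159], 0.6)]
wrist tub_mouth [([0.546, 0.321, 0.157], 0.43), ([0.382, -0.36, 0.015], 0.41), ([0.592, 0.134, 0.126], 0.28)]
wrist clamp_grip [([0.544, 0.32, 0.157], 0.94), ([0.779, -0.159, 0.097], 0.43), ([0.72, -0.308, 0.029], 0.36)]
```

View pics/w2.png

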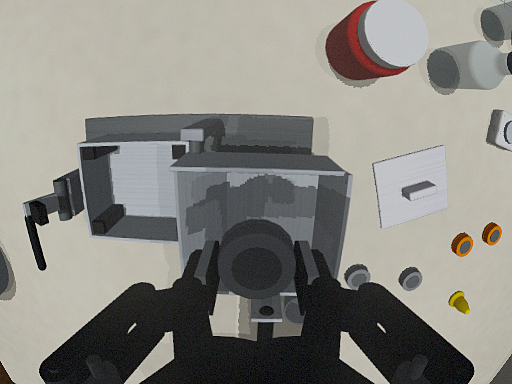

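Wrist view: the cap is held at (258,258) over the skip, whose mouth's far edge runs (172,168) to (350,175). The tub is to the left, with far corners (80,145) and (178,142). The clamp rod, at (35,240), lies beyond its hinge at (65,195), so the clamp is open.

Run:
```python
from h import *
d=snap('wrist')
for p in((172,170),(350,175),(180,292)): print('mouth',ray(d,*p,.19,True).round(3))
for p in((80,145),(93,236),(110,232),(85,150)): print('tub',ray(d,*p,.085,True).round(3))
for p in((42,268),(30,207)): print('clamp rod',ray(d,*p,.155,True).round(3))
for p in((445,148),(373,160),(450,213),(382,226)): print('plate',ray(d,*p,.006,True).round(3))
for p in((358,277),(410,279)): print('caps',ray(d,*p,.014,True).round(3))
```

```text
mouth [0.626 0.15  0.19 ]
mouth [0.638 0.013 0.19 ]
mouth [0.512 0.141 0.19 ]
tub [0.617 0.302 0.085]
tub [0.494 0.29  0.085]
tub [0.505 0.263 0.085]
tub [0.611 0.294 0.085]
clamp rod [0.475 0.334 0.155]
clamp rod [0.557 0.335 0.155]
plate [ 0.664 -0.208  0.006]
plate [ 0.625 -0.085  0.006]
plate [ 0.559 -0.256  0.006]
plate [ 0.525 -0.127  0.006]
caps [ 0.433 -0.108  0.014]
caps [ 0.432 -0.212  0.014]
```

```bash
python3 -m jog '{"dp":[[0,-0.3,-4],[0,-0.3,-8],[0,-0.3,-11.6],[0,-0.3,-11.6],[0,-0.3,-11.6],[0,-0.3,-11.6],[0,-0.3,-11.6],[0,-0.3,-7],[0,-0.3,-2],[0,-0.3,0]],"delta_rot":[[0,0,0],[0,0,0],[0,0,0],[0,0,0],[0,0,0],[0,0,0],[0,0,0],[0,0,0],[0,0,0],[0,0,0]],"hand":[3.5,3.5,3.5,3.5,5.5,5.5,5.5,5.5,5.5,5.5]}'
python3 -m jog '{"dp":[[0,-5,0],[-4,-8,0],[-8,-11,0],[-12,-14,-2],[-17,-17.5,-6],[-17.3,-18.7,-11],[-17.3,-18.7,-11],[-17.3,-18.7,-11]],"delta_rot":[[0,0,0],[0,0,0],[0,0,0],[0,0,0],[0,0,0],[0,0,0],[0,0,0],[0,0,0]],"hand":[5.5,5.5,5.5,5.5,5.5,5.5,5.5,5.5]}'
python3 - <<'E'
from h import *
d=snap('wrist','w3.png'); grey(258,176,d,.014,70)
E
```

```text
time_s: 7.55
ee_pos: [0.6056, 0.0797, 0.2691]
tool_rot: [[0.993, 0.122, 0.009], [0.122, -0.993, 0.001], [0.009, 0.0, -1.0]]
wrist_force: [1.3, 0.4, -0.4]
finger_gap: 0.0553
finger_force: 0.0
time_s: 8.35
ee_pos: [0.4279, -0.108, 0.1514]
tool_rot: [[0.993, 0.12, -0.003], [0.12, -0.993, 0.001], [-0.003, -0.001, -1.0]]
wrist_force: [0.6, 0.1, -0.1]
finger_gap: 0.0548
finger_force: 0.0
blob [48, 51, 43, 45, 1297] 256.0 181.0 [ 0.4306 -0.1066  0.014 ]
```

```bash
python3 -m jog '{"dp":[[0,0,-5],[0,0,-10],[0,0,-14.9],[0,0,-14.9],[0,0,-14.9],[0,0,-14.9],[0,0,-14.9],[0,0,-14.9],[0,0,-10],[0,0,-5],[0,0,0],[0,0,5]],"delta_rot":[[0,0,0],[0,0,0],[0,0,0],[0,0,0],[0,0,0],[0,0,0],[0,0,0],[0,0,0],[0,0,0],[0,0,0],[0,0,0],[0,0,0]],"hand":[6,6,6,6,3.5,3.5,3.5,3.5,3.5,3.5,3.5,3.5]}'
```

```text
time_s: 9.6
ee_pos: [0.4296, -0.1075, 0.2056]
tool_rot: [[0.993, 0.121, 0.002], [0.121, -0.993, -0.0], [0.002, 0.001, -1.0]]
wrist_force: [0.9, -0.9, -0.9]
finger_gap: 0.0401
finger_force: 40.7
```

```bash
python3 -m jog '{"dp":[[3,0,4],[7,0,6],[11,3,6],[13.2,7,6],[13.2,12,6],[13.2,16,6],[13.2,18.2,6],[13.2,18.2,3],[13.2,18.2,-1],[13.2,18.2,-4],[13.2,18.2,-4],[13.2,18.2,-4]],"delta_rot":[[0,0,0],[0,0,0],[0,0,0],[0,0,0],[0,0,0],[0,0,0],[0,0,0],[0,0,0],[0,0,0],[0,0,0],[0,0,0],[0,0,0]],"hand":[3.5,3.5,3.5,3.5,3.5,3.5,3.5,3.5,3.5,3.5,3.5,3.5]}'
python3 -m jog '{"dp":[[0,0,0],[0,0,0],[0,0,0],[0,0,5],[0,0,10],[0,0,10]],"delta_rot":[[0,0,0],[0,0,0],[0,0,0],[0,0,0],[0,0,0],[0,0,0]],"hand":[5.5,5.5,5.5,5.5,5.5,5.5]}'
python3 - <<'E'
from h import *
d=snap('wrist','w3.png');
E
```

```text
time_s: 10.8
ee_pos: [0.5622, 0.0744, 0.1637]
tool_rot: [[0.993, 0.121, 0.001], [0.121, -0.993, 0.0], [0.001, -0.0, -1.0]]
wrist_force: [0.2, 0.5, 1.0]
finger_gap: 0.0403
finger_force: 40.7
time_s: 11.4
ee_pos: [0.5663, 0.0748, 0.2701]
tool_rot: [[0.993, 0.121, 0.013], [0.121, -0.993, 0.002], [0.013, 0.0, -1.0]]
wrist_force: [0.6, -0.6, 0.2]
finger_gap: 0.0553
finger_force: 0.0
```

View pics/w3.png

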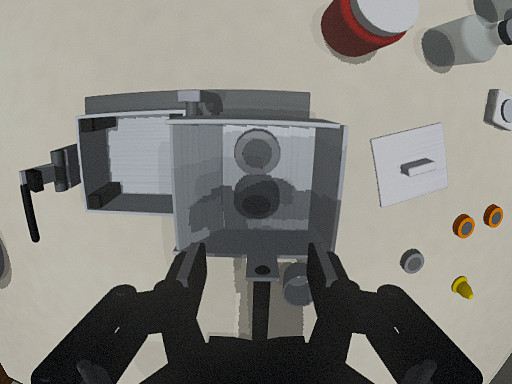

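Wrist view: both caps lie in the skip at (257,152) and (257,197). The last one is on the counter at (412,260).

```bash
python3 -m jog '{"dp":[[0,-5,0],[-2,-10,0],[-6,-14,0],[-9,-18,-2],[-12,-22,-6],[-13.2,-26,-10],[-13.2,-28.8,-11],[-13.2,-28.8,-11],[-13.2,-28.8,-11]],"delta_rot":[[0,0,0],[0,0,0],[0,0,0],[0,0,0],[0,0,0],[0,0,0],[0,0,0],[0,0,0],[0,0,0]],"hand":[6,6,6,6,6,6,6,6,6]}'
python3 - <<'E'
from h import *
d=snap('wrist'); grey(258,176,d,.014,70)
E
```

```text
time_s: 12.35
ee_pos: [0.4287, -0.2143, 0.1509]
tool_rot: [[0.993, 0.119, -0.003], [0.119, -0.993, 0.002], [-0.003, -0.002, -1.0]]
wrist_force: [0.3, -0.3, -0.5]
finger_gap: 0.06
finger_force: 0.0
blob [48, 53, 45, 45, 1480] 258.0 181.0 [ 0.4313 -0.2147  0.014 ]
```

```bash
python3 -m jog '{"dp":[[0,0,-5],[0,0,-10],[0,0,-14.9],[0,0,-14.9],[0,0,-14.9],[0,0,-14.9],[0,0,-14.9],[0,0,-14.9],[0,0,-10],[0,0,-5],[0,0,0],[0,0,5]],"delta_rot":[[0,0,0],[0,0,0],[0,0,0],[0,0,0],[0,0,0],[0,0,0],[0,0,0],[0,0,0],[0,0,0],[0,0,0],[0,0,0],[0,0,0]],"hand":[6,6,6,6,3.5,3.5,3.5,3.5,3.5,3.5,3.5,3.5]}'
python3 -m jog '{"dp":[[3,0,4],[7,3,7],[11,6,7],[14,10,7],[15,15,7],[15,20,7],[15,25,7],[15,28.3,7],[15,28.3,3],[15,28.3,-1.5],[15,28.3,-1.5],[15,28.3,-1.5]],"delta_rot":[[0,0,0],[0,0,0],[0,0,0],[0,0,0],[0,0,0],[0,0,0],[0,0,0],[0,0,0],[0,0,0],[0,0,0],[0,0,0],[0,0,0]],"hand":[3.5,3.5,3.5,3.5,3.5,3.5,3.5,3.5,3.5,3.5,3.5,3.5]}'
python3 -m jog '{"dp":[[0,0,0],[0,0,0],[0,0,0],[0,0,5],[0,0,8],[0,0,8],[0,0,8]],"delta_rot":[[0,0,0],[0,0,0],[0,0,0],[0,0,0],[0,0,0],[0,0,0],[0,0,0]],"hand":[5.5,5.5,5.5,5.5,5.5,5.5,5.5]}'
python3 - <<'E'
from h import *
d=snap('wrist','w4.png'); s=snap('scene','s4.png')
im=np.hstack([d['image'],s['image'][100:292,130:386].repeat(2,0).repeat(2,1)])[:,:,::-1]
cv2.imwrite('pics/m4.png',cv2.resize(im,(800,300),interpolation=3))
E
```

```text
time_s: 13.6
ee_pos: [0.4296, -0.2134, 0.2054]
tool_rot: [[0.993, 0.121, 0.001], [0.121, -0.993, -0.001], [0.001, 0.001, -1.0]]
wrist_force: [0.5, -0.7, -0.6]
finger_gap: 0.0404
finger_force: 40.7
time_s: 14.8
ee_pos: [0.5798, 0.0693, 0.1883]
tool_rot: [[0.993, 0.121, -0.001], [0.121, -0.993, -0.0], [-0.001, -0.0, -1.0]]
wrist_force: [0.3, -0.3, -0.9]
finger_gap: 0.0401
finger_force: 40.7
time_s: 15.5
ee_pos: [0.5804, 0.0693, 0.2686]
tool_rot: [[0.993, 0.121, 0.002], [0.121, -0.993, 0.0], [0.003, 0.0, -1.0]]
wrist_force: [0.6, -0.5, -1.0]
finger_gap: 0.055
finger_force: 0.0
```

View pics/m4.png

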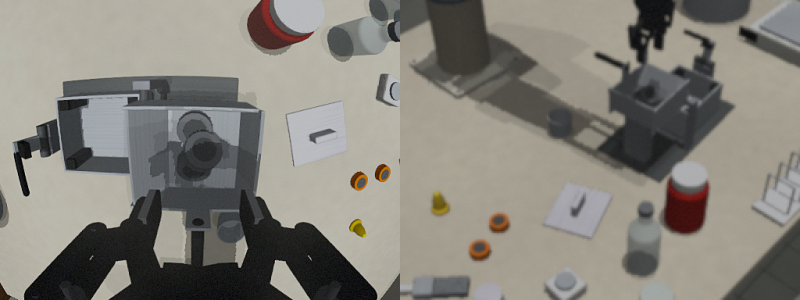

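Wrist and scene views: all three caps are in the skip around (200,140), and none are left on the counter. Next, measure the rod position.

```bash
python3 -m jog '{"dp":[[-2,-4,2],[-5,-8,3],[-8,-12,3],[-10,-14,3],[-10,-14,3],[-10,-14,3]],"delta_rot":[[0,0,0],[0,0,0],[0,0,0],[0,0,0],[0,0,0],[0,0,0]],"hand":[5.5,5.5,5.5,5.5,5.5,5.5]}'
python3 - <<'E'
from h import *
d=snap('wrist','w5.png'); print(ctrl.read_state()['ee_pos'])
cv2.imwrite('pics/w5b.png',cv2.resize(d['image'][60:384,0:320,::-1],None,fx=1.8,fy=1.8,interpolation=3))
E
```

```text
time_s: 16.2
ee_pos: [0.4795, -0.0709, 0.2966]
tool_rot: [[0.993, 0.12, -0.001], [0.12, -0.993, 0.0], [-0.001, -0.001, -1.0]]
wrist_force: [-0.7, 0.1, 0.0]
finger_gap: 0.0549
finger_force: 0.0
[ 0.48010166 -0.07046516  0.29668683]
```

View pics/w5b.png

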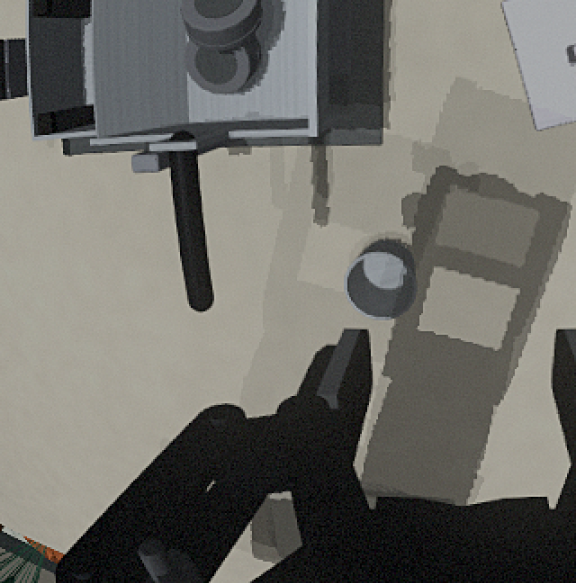

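The rod runs from its tip at crop (200,306) to its root at (185,158).

Run:
```python
from h import *
d=snap('wrist')
for p in((200,306),(185,158)): print(ray(d,p[0]/1.8,p[1]/1.8+60,.216,True).round(4))
```

```text
[0.4384 0.058  0.216 ]
[0.5134 0.063  0.216 ]
```

```bash
python3 -m jog '{"dp":[[0,4,0],[-0.6,8,0],[-0.6,12,0],[-0.6,13.1,-2],[-0.6,13.1,-5],[-0.6,13.1,-8],[-0.6,13.1,-10.3],[-0.6,13.1,-10.3],[-0.6,13.1,-10.3],[-0.6,13.1,-10.3],[-0.6,13.1,-10.3],[-0.6,13.1,-10.3]],"delta_rot":[[0,0,0],[0,0,0],[0,0,0],[0,0,0],[0,0,0],[0,0,0],[0,0,0],[0,0,0],[0,0,0],[0,0,0],[0,0,0],[0,0,0]],"hand":[5,5,5,5,5,5,5,5,0.8,0.8,0.8,0.8]}' 20
python3 -m jog '{"dp":[[0,0,0],[0,0,0],[0,0,0]],"delta_rot":[[0,0,0],[0,0,0],[0,0,0]],"hand":[0.8,0.8,0.8]}'
```

```text
time_s: 17.5
ee_pos: [0.4752, 0.0603, 0.1956]
tool_rot: [[0.993, 0.121, 0.003], [0.121, -0.993, 0.0], [0.003, 0.0, -1.0]]
wrist_force: [1.3, -1.6, 3.2]
finger_gap: 0.0131
finger_force: 19.9
time_s: 17.8
ee_pos: [0.4752, 0.0603, 0.1955]
tool_rot: [[0.993, 0.121, 0.003], [0.121, -0.993, 0.0], [0.003, 0.0, -1.0]]
wrist_force: [0.8, -1.9, 6.8]
finger_gap: 0.0132
finger_force: 20.1
```

Run:
```python
import numpy as np
p0=np.arctan2(84,-70);yaw=np.radians(6)
for t in np.r_[np.arange(.1,2.15,.1),2.13]:
    p=p0-t;y=10.9*np.cos(p)+7;z=10.9*np.sin(p)-8.4
    print(round(t,2),np.round([-np.sin(yaw)*y,np.cos(yaw)*y,z],1).tolist())
```

```text
0.1 [-0.1, 0.9, 0.6]
0.2 [-0.2, 1.8, 1.2]
0.3 [-0.3, 2.8, 1.7]
0.4 [-0.4, 3.8, 2.0]
0.5 [-0.5, 4.9, 2.3]
0.6 [-0.6, 5.9, 2.5]
0.7 [-0.7, 7.0, 2.5]
0.8 [-0.9, 8.1, 2.4]
0.9 [-1.0, 9.2, 2.3]
1.0 [-1.1, 10.2, 2.0]
1.1 [-1.2, 11.2, 1.6]
1.2 [-1.3, 12.2, 1.1]
1.3 [-1.4, 13.1, 0.6]
1.4 [-1.5, 14.0, -0.1]
1.5 [-1.6, 14.8, -0.8]
1.6 [-1.6, 15.5, -1.7]
1.7 [-1.7, 16.1, -2.6]
1.8 [-1.7, 16.6, -3.5]
1.9 [-1.8, 17.1, -4.5]
2.0 [-1.8, 17.4, -5.5]
2.1 [-1.9, 17.7, -6.6]
2.13 [-1.9, 17.7, -6.9]
```

```bash
python3 -m jog '{"dp":[[-0.1,0.9,0.6],[-0.2,1.8,1.2],[-0.3,2.8,1.7],[-0.4,3.8,2.0],[-0.5,4.9,2.3],[-0.6,5.9,2.5],[-0.7,7.0,2.5],[-0.9,8.1,2.4],[-1.0,9.2,2.3],[-1.1,10.2,2.0],[-1.2,11.2,1.6],[-1.3,12.2,1.1]],"delta_rot":[[0,0,0],[0,0,0],[0,0,0],[0,0,0],[0,0,0],[0,0,0],[0,0,0],[0,0,0],[0,0,0],[0,0,0],[0,0,0],[0,0,0]],"hand":[0.8,0.8,0.8,0.8,0.8,0.8,0.8,0.8,0.8,0.8,0.8,0.8]}'
```

```text
time_s: 19.0
ee_pos: [0.462, 0.1834, 0.2057]
tool_rot: [[0.993, 0.121, 0.003], [0.121, -0.993, 0.001], [0.003, -0.001, -1.0]]
wrist_force: [5.5, -1.2, 2.0]
finger_gap: 0.0132
finger_force: 20.8
```

Good; continue relative to this pose (subtracting -1.3, 12.2, 1.1).

```bash
python3 -m jog '{"dp":[[-0.1,0.9,-0.5],[-0.2,1.8,-1.2],[-0.3,2.6,-1.9],[-0.3,3.3,-2.8],[-0.4,3.9,-3.7],[-0.4,4.4,-4.6],[-0.5,4.9,-5.6],[-0.5,5.2,-6.6],[-0.6,5.5,-7.6],[-0.6,5.5,-7.9],[-0.6,5.5,-7.9],[-0.6,5.5,-7.9]],"delta_rot":[[0,0,0],[0,0,0],[0,0,0],[0,0,0],[0,0,0],[0,0,0],[0,0,0],[0,0,0],[0,0,0],[0,0,0],[0,0,0],[0,0,0]],"hand":[0.8,0.8,0.8,0.8,0.8,0.8,0.8,0.8,0.8,0.8,0.8,0.8]}'
python3 -m jog '{"dp":[[0,0,0],[0,0,0],[0,0,0],[0,0,0],[0,0,0]],"delta_rot":[[0,0,0],[0,0,0],[0,0,0],[0,0,0],[0,0,0]],"hand":[0.8,0.8,0.8,0.8,0.8]}'
python3 - <<'E'
from h import *
d=snap('side'); s=snap('scene')
A=cv2.resize(d['image'][170:330,120:320],(500,400));B=cv2.resize(s['image'][100:220,235:355],(300,300))
o=np.zeros((400,800,3),np.uint8);o[:,:500]=A;o[:300,500:]=B;cv2.imwrite('pics/m6.png',o[:,:,::-1])
E
```

```text
time_s: 20.2
ee_pos: [0.4555, 0.2375, 0.1256]
tool_rot: [[0.993, 0.121, 0.001], [0.121, -0.993, 0.0], [0.001, -0.0, -1.0]]
wrist_force: [6.7, 1.5, -1.8]
finger_gap: 0.0132
finger_force: 20.3
time_s: 20.7
ee_pos: [0.4555, 0.2375, 0.1258]
tool_rot: [[0.993, 0.121, 0.001], [0.121, -0.993, 0.0], [0.001, -0.0, -1.0]]
wrist_force: [7.0, 0.1, -2.0]
finger_gap: 0.0134
finger_force: 20.3
```

View pics/m6.png

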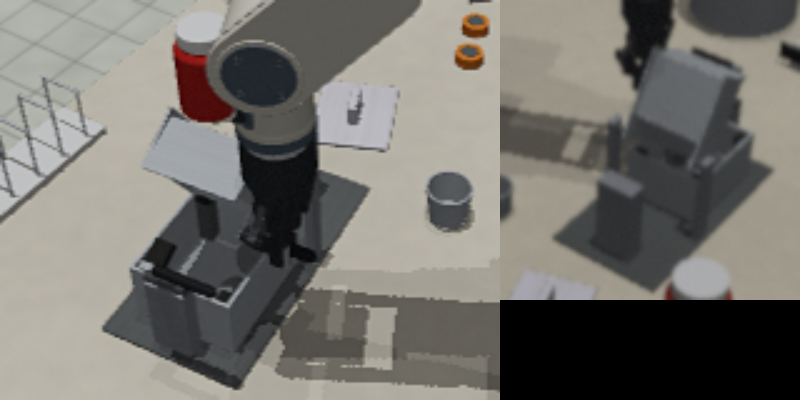

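The skip is fully over (mouth down at (190,155) in the side crop). Bring it back along the arc.

```bash
python3 -m jog '{"dp":[[0.1,-0.3,1.4],[0.1,-0.6,2.4],[0.2,-1.1,3.4],[0.2,-1.6,4.3],[0.3,-2.2,5.2],[0.3,-2.9,6.1],[0.4,-3.7,6.8],[0.5,-4.6,7.5],[0.6,-5.5,8.0],[0.7,-6.5,8.5],[0.8,-7.5,8.9],[0.9,-8.5,9.2]],"delta_rot":[[0,0,0],[0,0,0],[0,0,0],[0,0,0],[0,0,0],[0,0,0],[0,0,0],[0,0,0],[0,0,0],[0,0,0],[0,0,0],[0,0,0]],"hand":[0.8,0.8,0.8,0.8,0.8,0.8,0.8,0.8,0.8,0.8,0.8,0.8]}'
python3 - <<'E'
from h import *
d=snap('wrist'); s=snap('side')
cv2.imwrite('pics/m7.png',np.vstack([np.hstack([d['image'],cv2.resize(s['image'][200:330,140:236],(284,384))]),])[:,:,::-1])
E
```

```text
time_s: 22.0
ee_pos: [0.4636, 0.1528, 0.2187]
tool_rot: [[0.993, 0.121, -0.0], [0.121, -0.993, 0.001], [-0.0, -0.001, -1.0]]
wrist_force: [2.0, 1.1, -2.8]
finger_gap: 0.013
finger_force: 20.2
```

View pics/m7.png

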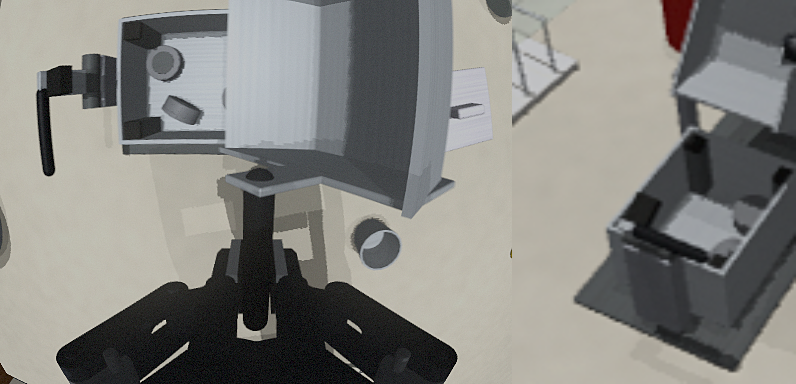

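The skip is empty. The tub shows caps at (165,63) and (182,110), with a third peeking out at (226,98). Ease the skip upright.

```bash
python3 -m jog '{"dp":[[0.1,-1.1,0.1],[0.3,-2.2,0.2],[0.4,-3.3,0.2],[0.5,-4.3,0],[0.6,-5.4,-0.3],[0.7,-6.4,-0.6],[0.8,-7.4,-1.1],[0.9,-8.3,-1.7],[0.9,-8.7,-2.0],[1.0,-9.2,-2.3],[1.0,-9.2,-2.3],[1.0,-9.2,-2.3]],"delta_rot":[[0,0,0],[0,0,0],[0,0,0],[0,0,0],[0,0,0],[0,0,0],[0,0,0],[0,0,0],[0,0,0],[0,0,0],[0,0,0],[0,0,0]],"hand":[0.8,0.8,0.8,0.8,0.8,0.8,0.8,0.8,0.8,0.8,0.8,0.8]}'
python3 -m jog '{"dp":[[0,0,0],[0,0,0],[0,0,0],[0,0,0],[0,0,0],[0,0,5],[0,0,9],[0,-5,10],[0,-10,10],[4,-15,10],[8,-19,10],[12,-22,10]],"delta_rot":[[0,0,0],[0,0,0],[0,0,0],[0,0,0],[0,0,0],[0,0,0],[0,0,0],[0,0,0],[0,0,0],[0,0,0],[0,0,0],[0,0,0]],"hand":[0.8,0.8,4.5,4.5,4.5,4.5,4.5,5.5,6,6,6,6]}'
python3 - <<'E'
from h import *
d=snap('wrist'); s=snap('side')
cv2.imwrite('pics/m8.png',np.vstack([np.hstack([d['image'],cv2.resize(s['image'][190:330,140:243],(284,384))]),])[:,:,::-1])
find('wrist',['plate','plate_rib','tub_mouth'])
E
```

```text
time_s: 23.3
ee_pos: [0.473, 0.0602, 0.1945]
tool_rot: [[0.993, 0.122, -0.002], [0.122, -0.993, -0.0], [-0.002, -0.0, -1.0]]
wrist_force: [-5.5, -0.5, -4.5]
finger_gap: 0.0133
finger_force: 20.8
time_s: 24.5
ee_pos: [0.5791, -0.1485, 0.2962]
tool_rot: [[0.993, 0.121, 0.002], [0.121, -0.993, -0.001], [0.002, 0.001, -1.0]]
wrist_force: [-0.2, 0.2, 1.3]
finger_gap: 0.0598
finger_force: 0.0
wrist plate [([0.587, -0.113, 0.001], 0.95), ([0.39, -0.364, 0.008], 0.66)]
wrist plate_rib [([0.584, -0.115, 0.006], 0.8)]
wrist tub_mouth []
```

View pics/m8.png

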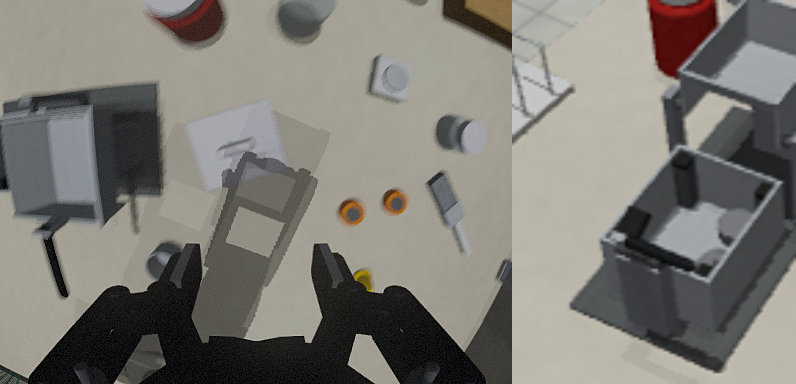

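The plate has been knocked aside, towards the station (rib near (236,147) in the wrist view). Look from closer.

```bash
python3 -m jog '{"dp":[[-1,2,-4],[-1.8,4,-8],[-1.8,4.5,-10],[-1.8,4.5,-10],[-1.8,4.5,-10]],"delta_rot":[[0,0,0],[0,0,0],[0,0,0],[0,0,0],[0,0,0]],"hand":[6,6,6,6,6]}'
python3 - <<'E'
from h import *
d=snap('wrist','w9.png'); print(ctrl.read_state()['ee_pos'])
m=spotter.trace('wrist','plate')
for r in m[:2]:
    c=max(cv2.findContours(r['pixels'].astype(np.uint8),0,1)[0],key=cv2.contourArea)
    b=cv2.approxPolyDP(cv2.convexHull(c),8,True)[:,0]
    P=np.array([ray(d,*p,.006,True)[:2] for p in b]); print(r['score'],b.tolist(),P.round(4).tolist(),P.mean(0))
E
```

```text
time_s: 25.25
ee_pos: [0.56, -0.1006, 0.1963]
tool_rot: [[0.992, 0.123, 0.001], [0.123, -0.992, -0.0], [0.001, 0.0, -1.0]]
wrist_force: [0.8, -0.2, 0.2]
finger_gap: 0.06
finger_force: 0.0
[ 0.56072116 -0.10107856  0.19703405]
0.8 [[314, 91], [334, 181], [231, 206], [204, 120]] [[0.6602, -0.1524], [0.5601, -0.1935], [0.5137, -0.0752], [0.6123, -0.0344]] [ 0.58655871 -0.11387874]
```

View pics/w9.png

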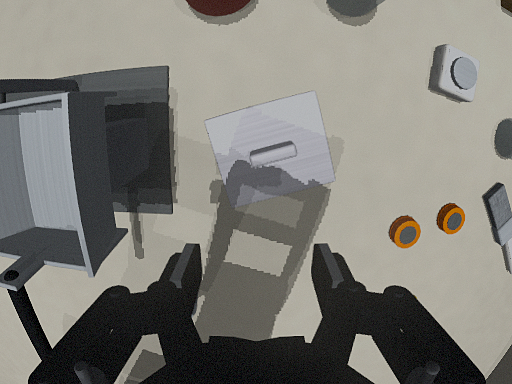

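Run:
```python
from h import *
s=ctrl.read_state();print(s['qpos'],s['ee_pos'])
```

```text
[-1.14361498e+01  2.20085272e+01  1.02113819e+02 -5.50963286e-03
  5.56804486e+01  7.15710737e+01] [ 0.56103863 -0.10137699  0.19729946]
```

The plate is 110 x 130, measured 108 x 127, centred at (0.587,-0.114) with yaw 22°. Rotate 1.836 rad and centre over the rib.

```bash
python3 -m jog '{"dp":[[1,-0.5,0],[2.6,-1.3,0],[2.6,-1.3,0],[2.6,-1.3,0],[2.6,-1.3,0],[2.6,-1.3,0],[2.6,-1.3,0],[2.6,-1.3,0],[2.6,-1.3,0],[2.6,-1.3,0],[2.6,-1.3,0],[2.6,-1.3,0]],"delta_rot":[[0,0,0.15],[0,0,0.3],[0,0,0.45],[0,0,0.6],[0,0,0.75],[0,0,0.9],[0,0,1.05],[0,0,1.2],[0,0,1.35],[0,0,1.5],[0,0,1.65],[0,0,1.8]],"hand":[6,6,6,6,6,6,6,6,6,6,6,6]}'
python3 -m jog '{"dp":[[0,0,-3],[0,0,-6],[0,0,-6],[0,0,-6]],"delta_rot":[[0,0,0.036],[0,0,0.036],[0,0,0.036],[0,0,0.036]],"hand":[5,5,5,5]}'
python3 - <<'E'
from h import *
d=snap('wrist','w10.png'); s=ctrl.read_state();print(s['ee_pos'],np.round(s['tool_rot'],3).tolist())
m=spotter.trace('wrist','plate')
for r in m[:2]:
    c=max(cv2.findContours(r['pixels'].astype(np.uint8),0,1)[0],key=cv2.contourArea)
    b=cv2.approxPolyDP(cv2.convexHull(c),8,True)[:,0]
    P=np.array([ray(d,*p,.006,True)[:2] for p in b]); print(r['score'],b.tolist(),P.round(4).tolist(),P.mean(0))
r=spotter.trace('wrist','plate_rib');print(len(r),[x['pixels'].sum() for x in r])
E
```

```text
time_s: 26.55
ee_pos: [0.5869, -0.1148, 0.1973]
tool_rot: [[-0.349, 0.937, 0.003], [0.937, 0.349, -0.001], [-0.002, 0.003, -1.0]]
wrist_force: [-0.2, -0.6, -0.5]
finger_gap: 0.0599
finger_force: 0.0
time_s: 26.95
ee_pos: [0.5865, -0.1146, 0.1365]
tool_rot: [[-0.377, 0.926, 0.001], [0.926, 0.377, -0.0], [-0.001, 0.001, -1.0]]
wrist_force: [0.3, -0.3, 0.0]
finger_gap: 0.0502
finger_force: 0.0
[ 0.58710066 -0.11463825  0.1372239 ] [[-0.377, 0.926, 0.003], [0.926, 0.377, -0.001], [-0.002, 0.002, -1.0]]
0.65 [[311, 117], [307, 239], [205, 241], [196, 120]] [[0.6094, -0.0339], [0.6584, -0.1481], [0.5608, -0.1903], [0.512, -0.0764]] [ 0.58515434 -0.11215864]
1 [np.int64(14338)]
```

View pics/w10.png

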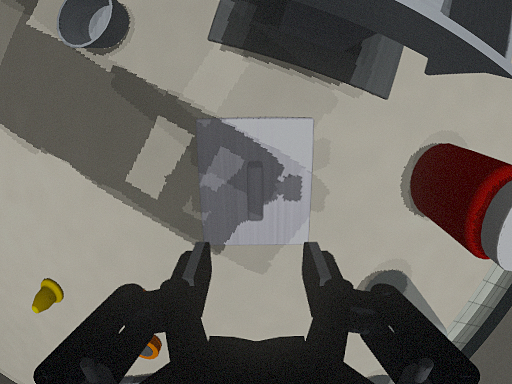

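Wrist view: the rib is upright in the image at (255,190), centred between the fingers. Grasp it.

```bash
python3 -m jog '{"dp":[[0,0.1,-5],[0,0.1,-9],[0,0.1,-11.5],[0,0.1,-12.7],[0,0.1,-12.7],[0,0.1,-12.7],[0,0.1,-12.7],[0,0.1,-12.7],[0,0.1,-12.7]],"delta_rot":[[0,0,0],[0,0,0],[0,0,0],[0,0,0],[0,0,0],[0,0,0],[0,0,0],[0,0,0],[0,0,0]],"hand":[4.5,4.5,4.5,4.5,4.5,0.8,0.8,0.8,0.8]}' 80
python3 -m jog '{"dp":[[0,0,0],[0,0,0],[0,0,2],[0,0,5],[0,0,9],[0,0,13],[0,0,17],[0,0,21],[0,0,25],[0,0,27],[0,0,27]],"delta_rot":[[0,0,0],[0,0,0],[0,0,0],[0,0,0],[0,0,0],[0,0,0],[0,0,0],[0,0,0],[0,0,0],[0,0,0],[0,0,0]],"hand":[0.8,0.8,0.8,0.8,0.8,0.8,0.8,0.8,0.8,0.8,0.8]}'
```

```text
time_s: 28.0
ee_pos: [0.5871, -0.1135, 0.0104]
tool_rot: [[-0.377, 0.926, 0.003], [0.926, 0.377, -0.001], [-0.002, 0.002, -1.0]]
wrist_force: [-1.0, -0.6, 5.2]
finger_gap: 0.0127
finger_force: 79.6
time_s: 29.1
ee_pos: [0.5876, -0.1135, 0.2829]
tool_rot: [[-0.377, 0.926, 0.008], [0.926, 0.377, -0.002], [-0.005, 0.007, -1.0]]
wrist_force: [0.5, -0.4, -3.8]
finger_gap: 0.0126
finger_force: 78.6
```

```bash
python3 -m jog '{"dp":[[0,3,1],[0,7,1],[-1,11,1],[-2,15,1],[-2.5,18,1],[-2.7,20.5,1],[-2.7,20.5,1],[-2.7,20.5,1],[-2.7,20.5,1]],"delta_rot":[[0,0,-0.07],[0,0,-0.14],[0,0,-0.21],[0,0,-0.283],[0,0,-0.283],[0,0,-0.283],[0,0,-0.283],[0,0,-0.283],[0,0,-0.283]],"hand":[0.8,0.8,0.8,0.8,0.8,0.8,0.8,0.8,0.8]}'
python3 - <<'E'
from h import *
d=snap('wrist','w11.png'); s=ctrl.read_state();print(s['ee_pos'],np.round(s['tool_rot'],3).tolist(),s['finger_gap'])
E
```

```text
time_s: 30.0
ee_pos: [0.5585, 0.0911, 0.2875]
tool_rot: [[-0.103, 0.995, -0.001], [0.995, 0.103, -0.0], [-0.0, -0.001, -1.0]]
wrist_force: [0.3, 0.8, -2.9]
finger_gap: 0.0123
finger_force: 78.5
[0.55859004 0.090952   0.28768709] [[-0.103, 0.995, -0.001], [0.995, 0.103, -0.0], [-0.0, -0.001, -1.0]] 0.012502840021820415
```

View pics/w11.png

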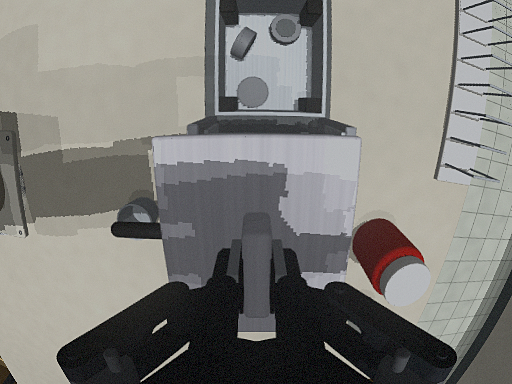

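I've now viewed more pictures than the limit of 14: this was the fifteenth. I'll view no more and work from numbers only. It shows the three caps in the tub at (285,28), (243,42) and (252,92), and the held plate aligned with the station. Next I fit the tub rim numerically from all cameras.

```bash
python3 -m jog '{"dp":[[0,1,3],[0,2,6],[0,3,8],[0,3,8],[0,3,8],[0,3,8]],"delta_rot":[[0,0,0],[0,0,0],[0,0,0],[0,0,0],[0,0,0],[0,0,0]],"hand":[0.8,0.8,0.8,0.8,0.8,0.8]}'
cat > fit.py <<'E'
from h import *
from scipy.optimize import minimize
def projall(d,P,fish):
    K=np.array(d['camera_matrix']);R=np.array(d['orientation']);v=(np.array(P)-d['xyz'])@R
    v=np.c_[v[:,0],-v[:,1],-v[:,2]]
    if fish:
        r=np.hypot(v[:,0],v[:,1]);th=np.arctan2(r,v[:,2]);n=v[:,:2]/r[:,None]*th[:,None]
    else: n=v[:,:2]/v[:,2:]
    return n*K[0,0]+[K[0,2],K[1,2]]
def gimg(d,s):
    g=cv2.GaussianBlur(cv2.cvtColor(d['image'],cv2.COLOR_RGB2GRAY).astype(np.float32),(0,0),s)
    return np.hypot(cv2.Sobel(g,5,1,0),cv2.Sobel(g,5,0,1))
def rect(p,hx,hy,z,n=60):
    t=np.linspace(-1,1,n);o=np.ones(n)
    Q=np.r_[np.c_[t*hx,o*hy],np.c_[t*hx,-o*hy],np.c_[o*hx,t*hy],np.c_[-o*hx,t*hy]]
    c,s=np.cos(p[2]),np.sin(p[2]);Q=Q@np.array([[c,s],[-s,c]])+p[:2]
    return np.c_[Q,np.full(len(Q),z)]
def score(p,d,G,fish,rects):
    tot=0
    for hx,hy,z in rects:
        q=projall(d,rect(p,hx,hy,z),fish).astype(np.float32)
        val=cv2.remap(G,q[:,:1],q[:,1:],1,borderValue=0)
        tot+=np.minimum(val,np.percentile(G,97)).mean()
    return tot
def fit(d,fish,rects,seed,s=1.0,span=.012):
    G=gimg(d,s);best=(-1,)
    for x in np.arange(-span,span+1e-6,.0015):
        for y in np.arange(-span,span+1e-6,.0015):
            for a in np.radians(np.arange(-3,3.1,1)):
                p=np.array(seed)+[x,y,a];v=score(p,d,G,fish,rects)
                if v>best[0]:best=(v,p)
    return best
E
python3 - <<'E'
from fit import *
R=[(.064,.074,.085),(.060,.070,.085)]
for c in('wrist','scene','side'):
    d=snap(c); v,p=fit(d,c=='wrist',R,[.561,.224,np.radians(6)])
    print(c,round(float(v),1),p.round(4),np.degrees(p[2]).round(1))
    if c=='wrist': print(projall(d,rect(p,.064,.074,.085,2),True).round(0).tolist())
s=ctrl.read_state();print(s['ee_pos'])
E
```

```text
time_s: 30.65
ee_pos: [0.5581, 0.1208, 0.3665]
tool_rot: [[-0.103, 0.995, -0.003], [0.995, 0.103, -0.001], [-0.0, -0.003, -1.0]]
wrist_force: [-0.4, -0.4, -3.4]
finger_gap: 0.0129
finger_force: 78.8
wrist 328.0 [0.561  0.23   0.1047] 6.0
[[221.0, 31.0], [312.0, 32.0], [222.0, 133.0], [311.0, 133.0], [311.0, 133.0], [312.0, 32.0], [222.0, 133.0], [221.0, 31.0]]
scene 137.2 [0.5505 0.236  0.0524] 3.0
side 243.8 [0.558  0.2285 0.1396] 8.0
[0.55834951 0.12123701 0.36690444]
```

```bash
python3 -m jog '{"dp":[[0,4,0],[0,8,0],[0.2,10.8,0],[0.2,10.8,-5],[0.2,10.8,-10],[0.2,10.8,-15],[0.2,10.8,-20],[0.2,10.8,-24],[0.2,10.8,-25.5],[0.2,10.8,-25.5],[0.2,10.8,-25.5]],"delta_rot":[[0,0,0.01],[0,0,0.01],[0,0,0.01],[0,0,0.01],[0,0,0.01],[0,0,0.01],[0,0,0.01],[0,0,0.01],[0,0,0.01],[0,0,0.01],[0,0,0.01]],"hand":[0.8,0.8,0.8,0.8,0.8,0.8,0.8,0.8,0.8,0.8,0.8]}'
python3 - <<'E'
from fit import *
s=ctrl.read_state();print(s['ee_pos'],s['wrist_force'])
z=s['ee_pos'][2]-.0104+.006
for c in('side','wrist'):
    d=snap(c)
    v,p=fit(d,c=='wrist',[(.064,.074,.085)],[.560,.2295,.11]);print(c,'rim',v,p.round(4))
    v,p=fit(d,c=='wrist',[(.055,.065,z)],[.560,.2295,.11]);print(c,'plate',v,p.round(4))
E
```

```text
time_s: 31.9
ee_pos: [0.562, 0.2302, 0.1147]
tool_rot: [[-0.114, 0.994, 0.002], [0.994, 0.114, 0.001], [0.0, 0.002, -1.0]]
wrist_force: [0.8, 1.0, -2.4]
finger_gap: 0.0126
finger_force: 78.5
[0.5620111  0.23019145 0.11466253] [ 0.76483549  0.98244083 -2.43266172]
side rim 103.11284 [0.563  0.2265 0.1624]
side plate 118.85442 [0.557  0.234  0.1624]
wrist rim 79.478615 [0.5615 0.2295 0.0925]
wrist plate 79.1939 [0.5615 0.2295 0.11  ]
```

```bash
python3 -m jog '{"dp":[[-0.1,-0.1,-0.5],[-0.1,-0.1,-1.0],[-0.1,-0.1,-1.5],[-0.1,-0.1,-1.9],[-0.1,-0.1,-2.2],[-0.1,-0.1,-2.4],[-0.1,-0.1,-2.4]],"delta_rot":[[0,0,0],[0,0,0],[0,0,0],[0,0,0],[0,0,0],[0,0,0],[0,0,0]],"hand":[0.8,0.8,0.8,0.8,0.8,0.8,0.8]}'
```

```text
time_s: 32.7
ee_pos: [0.5597, 0.2288, 0.0898]
tool_rot: [[-0.114, 0.994, -0.001], [0.994, 0.114, -0.0], [-0.0, -0.001, -1.0]]
wrist_force: [-2.7, -0.2, 4.1]
finger_gap: 0.0126
finger_force: 79.7
```

```bash
python3 -m jog '{"dp":[[0,0,-0.2],[0,0,-0.4],[0,0,-0.6],[0,0,-0.8],[0,0,-1.0],[0,0,-1.0]],"delta_rot":[[0,0,0],[0,0,0],[0,0,0],[0,0,0],[0,0,0],[0,0,0]],"hand":[0.8,0.8,0.8,0.8,0.8,0.8]}'
```

```text
time_s: 33.3
ee_pos: [0.5597, 0.2288, 0.0833]
tool_rot: [[-0.114, 0.993, -0.0], [0.993, 0.114, -0.0], [-0.0, -0.0, -1.0]]
wrist_force: [-13.5, -5.5, 36.3]
finger_gap: 0.0125
finger_force: 84.5
```

```bash
python3 -m jog '{"dp":[[0,0,-0.2],[0,0,-0.2],[0.1,0,0.3],[0.1,0,0.3],[0.1,0,0.3],[0.1,0,0.3],[0.1,0,0.3],[0.1,0,3],[0.1,0,7],[0.1,0,11],[0.1,0,15],[0.1,0,17]],"delta_rot":[[0,0,0],[0,0,0],[0,0,0],[0,0,0],[0,0,0],[0,0,0],[0,0,0],[0,0,0],[0,0,0],[0,0,0],[0,0,0],[0,0,0]],"hand":[0.8,0.8,0.8,3,3,3,3,3,3,3,3,3]}'
python3 - <<'E'
from fit import *
for c in('side','wrist'):
    d=snap(c)
    v,p=fit(d,c=='wrist',[(.064,.074,.085)],[.560,.2295,.11]);print(c,'rim',v,p.round(4))
    v,p=fit(d,c=='wrist',[(.055,.065,.079)],[.560,.2295,.11]);print(c,'plate',v,p.round(4))
    find(c,['plate','plate_rib','clamp_grip','skip_grip','skip'],2)
E
```

```text
time_s: 34.5
ee_pos: [0.5622, 0.2294, 0.2527]
tool_rot: [[-0.114, 0.993, 0.004], [0.994, 0.114, 0.002], [0.001, 0.004, -1.0]]
wrist_force: [-0.4, 0.3, 0.8]
finger_gap: 0.0298
finger_force: 0.0
side rim 118.57515 [0.5585 0.228  0.0925]
side plate 117.79731 [0.572  0.2175 0.1449]
side plate [([0.555, 0.224, 0.082], 0.81)]
side plate_rib [([0.556, 0.228, 0.078], 0.76)]
side clamp_grip [([0.541, 0.334, 0.16], 0.68)]
side skip_grip [([0.53, 0.149, 0.066], 0.64), ([0.569, 0.056, 0.154], 0.59)]
side skip [([0.57, 0.054, 0.15], 0.97)]
wrist rim 178.28255 [0.5615 0.2295 0.0925]
wrist plate 165.98335 [0.563  0.2295 0.11  ]
wrist plate [([0.565, 0.239, 0.076], 0.76)]
wrist plate_rib [([0.557, 0.237, 0.081], 0.85), ([0.538, 0.331, 0.167], 0.52)]
wrist clamp_grip [([0.539, 0.327, 0.165], 0.61)]
wrist skip_grip [([0.574, 0.082, 0.136], 0.57)]
wrist skip [([0.572, 0.076, 0.136], 0.75)]
```

```bash
python3 -m jog '{"dp":[[0,0,2],[-1,2,2],[-2,4,2],[-3,6,2],[-4,8,2],[-5.3,10.7,2],[-5.3,10.7,2],[-5.3,10.7,2],[-5.3,10.7,2],[-5.3,10.7,2],[-5.3,10.7,2],[-5.3,10.7,2]],"delta_rot":[[0,0,0.14],[0,0,0.28],[0,0,0.42],[0,0,0.56],[0,0,0.7],[0,0,0.84],[0,0,0.98],[0,0,1.12],[0,0,1.26],[0,0,1.4],[0,0,1.56],[0,0,1.56]],"hand":[5,5,5,5,5,5,5,5,5,5,5,5]}'
python3 - <<'E'
from fit import *
s=ctrl.read_state();print(s['ee_pos'],np.round(s['tool_rot'],3).tolist(),s['qpos'])
d=snap('wrist','w12.png')
a=spotter.trace('wrist','clamp_grip')
for r in a[:2]:
    ys,xs=np.nonzero(r['pixels']);dk=d['image'][ys,xs].max(1)<45
    print(r['score'],len(xs),dk.sum())
    for m in (dk,~dk):
        if m.sum()>30:
            P=np.array([ray(d,x,y,.155,True)[:2] for x,y in zip(xs[m],ys[m])])
            print(' x',np.percentile(P[:,0],[1,25,50,75,99]).round(3),' y',np.percentile(P[:,1],[1,25,50,75,99]).round(3))
            for lo in np.arange(.46,.56,.015):
                k=(P[:,0]>=lo)&(P[:,0]<lo+.015)
                if k.sum()>5: print('   ',lo.round(3),k.sum(),np.percentile(P[k,1],[3,50,97]).round(4))
E
```

```text
time_s: 36.3
ee_pos: [0.5078, 0.3359, 0.2691]
tool_rot: [[-0.994, -0.105, -0.0], [-0.105, 0.994, -0.0], [0.0, -0.0, -1.0]]
wrist_force: [-0.2, 0.8, 0.5]
finger_gap: 0.05
finger_force: 0.0
[0.50776216 0.33585176 0.26906925] [[-0.994, -0.105, -0.0], [-0.105, 0.994, -0.0], [0.0, -0.0, -1.0]] [ 3.23622713e+01  2.06101182e+01  9.35800998e+01 -5.72920262e-04
  6.58308509e+01 -6.36527123e+01]
0.7 2559 1343
 x [0.476 0.499 0.521 0.545 0.568]  y [0.307 0.324 0.333 0.337 0.344]
    0.46 6 [0.331  0.3331 0.3351]
    0.475 206 [0.3284 0.3337 0.3389]
    0.49 211 [0.3295 0.335  0.3406]
    0.505 231 [0.3129 0.3352 0.3416]
    0.52 180 [0.3115 0.3364 0.343 ]
    0.535 299 [0.3076 0.3269 0.3439]
    0.55 166 [0.3063 0.3189 0.3349]
 x [0.488 0.527 0.54  0.555 0.569]  y [0.308 0.317 0.325 0.337 0.346]
    0.475 14 [0.3361 0.3398 0.3404]
    0.49 17 [0.3406 0.3414 0.3421]
    0.505 129 [0.3096 0.3205 0.3433]
    0.52 323 [0.3115 0.3219 0.3435]
    0.535 269 [0.3102 0.3278 0.3453]
    0.55 412 [0.3083 0.3302 0.346 ]
```

```bash
python3 -m jog '{"dp":[[0,0,-4],[0,0,-8],[0,0,-11],[0,0,-13.2],[0,0,-13.2],[0,0,-13.2],[0,0,-13.2],[0,0,-13.2],[0,0,-13.2],[0,0,-13.2],[0,0,-13.2]],"delta_rot":[[0,0,0],[0,0,0],[0,0,0],[0,0,0],[0,0,0],[0,0,0],[0,0,0],[0,0,0],[0,0,0],[0,0,0],[0,0,0]],"hand":[5,5,5,5,5,0.6,0.6,0.6,0.6,0.6,0.6]}' 25
python3 - <<'E'
import numpy as np
yaw=np.radians(6);t0=2.106
for t in [1.9,1.7,1.5,1.3,1.1,.9,.7,.5,.35,.2,.1,0,-.05]:
    y=-5*(np.cos(t)-np.cos(t0));z=5*(np.sin(t)-np.sin(t0))
    print(t,np.round([-np.sin(yaw)*y,np.cos(yaw)*y,z],1).tolist())
E
```

```text
time_s: 37.5
ee_pos: [0.5087, 0.3365, 0.1389]
tool_rot: [[-0.995, -0.103, 0.002], [-0.103, 0.995, 0.002], [-0.003, 0.001, -1.0]]
wrist_force: [0.7, 0.0, 6.7]
finger_gap: 0.011
finger_force: 24.8
1.9 [0.1, -0.9, 0.4]
1.7 [0.2, -1.9, 0.7]
1.5 [0.3, -2.9, 0.7]
1.3 [0.4, -3.9, 0.5]
1.1 [0.5, -4.8, 0.2]
0.9 [0.6, -5.6, -0.4]
0.7 [0.7, -6.3, -1.1]
0.5 [0.7, -6.9, -1.9]
0.35 [0.8, -7.2, -2.6]
0.2 [0.8, -7.4, -3.3]
0.1 [0.8, -7.5, -3.8]
0 [0.8, -7.5, -4.3]
-0.05 [0.8, -7.5, -4.6]
```

```bash
python3 -m jog '{"dp":[[0.1,-0.9,0.4],[0.2,-1.9,0.7],[0.3,-2.9,0.7],[0.4,-3.9,0.5],[0.5,-4.8,0.2],[0.6,-5.6,-0.4],[0.7,-6.3,-1.1],[0.7,-6.9,-1.9],[0.8,-7.2,-2.6],[0.8,-7.4,-3.3],[0.8,-7.5,-3.8],[0.8,-7.5,-4.3]],"delta_rot":[[0,0,0],[0,0,0],[0,0,0],[0,0,0],[0,0,0],[0,0,0],[0,0,0],[0,0,0],[0,0,0],[0,0,0],[0,0,0],[0,0,0]],"hand":[0.6,0.6,0.6,0.6,0.6,0.6,0.6,0.6,0.6,0.6,0.6,0.6]}'
python3 -m jog '{"dp":[[0,0,-0.2],[0,0,-0.4],[0,0,-0.4]],"delta_rot":[[0,0,0],[0,0,0],[0,0,0]],"hand":[0.6,0.6,0.6]}'
```

```text
time_s: 38.7
ee_pos: [0.5173, 0.2631, 0.0973]
tool_rot: [[-0.995, -0.102, 0.003], [-0.102, 0.995, 0.004], [-0.004, 0.004, -1.0]]
wrist_force: [-8.9, 3.7, 41.0]
finger_gap: 0.0109
finger_force: 28.4
time_s: 39.0
ee_pos: [0.5183, 0.2632, 0.0948]
tool_rot: [[-0.995, -0.103, 0.006], [-0.103, 0.995, 0.004], [-0.006, 0.004, -1.0]]
wrist_force: [-7.9, 5.4, 34.5]
finger_gap: 0.0109
finger_force: 29.3
```

```bash
python3 -m jog '{"dp":[[0,0,0.6],[0,0,0.6],[0,0,0.6],[0,0,0.6],[0,0,4],[0,0,9],[0,0,14],[0,0,18],[-5,-2,20],[-10,-5,20],[-14,-8,20],[-14,-8,20]],"delta_rot":[[0,0,0],[0,0,0],[0,0,0],[0,0,0],[0,0,0],[0,0,0],[0,0,0],[0,0,0],[0,0,0],[0,0,0],[0,0,0],[0,0,0]],"hand":[0.6,4,4,4,4,4,4,4,4,4,4,4]}'
python3 - <<'E'
from fit import *
print(ctrl.read_state()['ee_pos'])
S=snap('scene','s13.png');D=snap('side','d13.png');
yaw=np.radians(6);ax=np.array([np.cos(yaw),np.sin(yaw)]);ay=np.array([-ax[1],ax[0]])
for c,d in(('scene',S),('side',D)):
    find(c,['clamp_grip','plate_rib','skip','cap1_center'],2)
    g=cv2.cvtColor(d['image'],cv2.COLOR_RGB2GRAY).astype(np.float32)
    def dark(pts):
        q=projall(d,pts,False).astype(np.float32);return float(cv2.remap(g,q[:,:1],q[:,1:],1).mean())
    # clamp rod brightness for angles; grip closed ~ hinge + ...
    h=np.array([.509,.337])-ay*.0255
    s=np.linspace(-.028,.028,20)[:,None]
    for dh in(-.003,0,.003):
        v=[(round(t,2),dark(np.c_[h+ay*(dh-.05*np.cos(t))+ax*s,np.full(20,.112+.05*np.sin(t))])) for t in np.arange(-.1,2.4,.05)]
        print(c,'clamp dh',dh,[(t,round(x)) for t,x in sorted(v,key=lambda z:z[1])[:3]])
    hh=np.array([.474,.061])+ay*.070
    v=[(round(t,2),dark(np.c_[hh+ay*.109*np.cos(2.2655-t)+ax*s,np.full(20,.13+.109*np.sin(2.2655-t))])) for t in np.arange(-.1,.6,.03)]
    print(c,'skip',[(t,round(x)) for t,x in sorted(v,key=lambda z:z[1])[:3]])
E
```

```text
time_s: 40.2
ee_pos: [0.3715, 0.1783, 0.2894]
tool_rot: [[-0.995, -0.103, -0.003], [-0.103, 0.995, -0.002], [0.003, -0.002, -1.0]]
wrist_force: [0.0, -0.0, 0.2]
finger_gap: 0.0399
finger_force: 0.0
[0.37148741 0.17830241 0.28937261]
scene clamp_grip [([0.554, 0.272, 0.116], 0.45), ([0.805, -0.19, 0.099], 0.17)]
scene plate_rib [([0.585, 0.263, 0.082], 0.69)]
scene skip [([0.57, 0.08, 0.162], 0.57)]
scene cap1_center []
scene clamp dh -0.003 [(np.float64(0.15), 44), (np.float64(0.1), 49), (np.float64(0.2), 54)]
scene clamp dh 0 [(np.float64(0.1), 43), (np.float64(0.05), 48), (np.float64(0.15), 52)]
scene clamp dh 0.003 [(np.float64(0.05), 43), (np.float64(0.0), 47), (np.float64(0.1), 51)]
scene skip [(np.float64(0.02), 35), (np.float64(-0.01), 40), (np.float64(0.05), 66)]
side clamp_grip [([0.544, 0.288, 0.115], 0.65)]
side plate_rib [([0.587, 0.062, 0.152], 0.64), ([0.554, 0.218, 0.081], 0.61)]
side skip [([0.584, 0.064, 0.153], 0.6), ([0.54, 0.151, 0.078], 0.52)]
side cap1_center []
side clamp dh -0.003 [(np.float64(-0.1), 18), (np.float64(-0.05), 24), (np.float64(0.05), 26)]
side clamp dh 0 [(np.float64(-0.05), 15), (np.float64(-0.1), 20), (np.float64(0.0), 20)]
side clamp dh 0.003 [(np.float64(0.0), 16), (np.float64(0.05), 16), (np.float64(0.1), 21)]
side skip [(np.float64(-0.07), 32), (np.float64(-0.04), 33), (np.float64(-0.1), 33)]
```

The skip is upright. To be certain about the clamp, press the rod from above with shut fingers and read the contact height.

```bash
python3 -m jog '{"dp":[[5,3,0],[9,6,0],[14.1,8.5,0],[14.1,8.5,-5],[14.1,8.5,-10],[14.1,8.5,-14],[14.1,8.5,-15.5],[14.1,8.5,-16.5],[14.1,8.5,-17.2],[14.1,8.5,-17.7],[14.1,8.5,-17.7]],"delta_rot":[[0,0,0],[0,0,0],[0,0,0],[0,0,0],[0,0,0],[0,0,0],[0,0,0],[0,0,0],[0,0,0],[0,0,0],[0,0,0]],"hand":[0,0,0,0,0,0,0,0,0,0,0]}'
```

```text
time_s: 41.8
ee_pos: [0.518, 0.2663, 0.1174]
tool_rot: [[-0.995, -0.103, 0.003], [-0.103, 0.995, 0.001], [-0.003, 0.001, -1.0]]
wrist_force: [-7.5, -4.2, 19.6]
finger_gap: 0.0
finger_force: 9.8
```

Contact is at 0.1174 m against the 0.118 m expected for a closed rod, holding about 20 N. The clamp is shut, so retreat and hand in.

```bash
python3 -m jog '{"dp":[[0,0,2],[0,0,6],[0,0,11],[0,0,16],[-5,-3,18],[-10,-6,18],[-10,-6,18],[-10,-6,18],[-10,-6,18],[-10,-6,18]],"delta_rot":[[0,0,0],[0,0,0],[0,0,0],[0,0,0],[0,0,0],[0,0,0],[0,0,0],[0,0,0],[0,0,0],[0,0,0]],"hand":[0,0,0,0,0,0,0,0,0,0]}'
python3 -c "
from plant import workorder
print(workorder.finish_job())"
```

```text
time_s: 42.8
ee_pos: [0.4183, 0.2066, 0.2942]
tool_rot: [[-0.995, -0.103, 0.002], [-0.103, 0.995, 0.001], [-0.002, 0.001, -1.0]]
wrist_force: [0.9, -0.1, -0.8]
finger_gap: 0.0001
finger_force: 0.0
the job is handed in; nothing more can be done
None
```

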